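Rock the covers on the surface plate and bed the warped one in the straightening cradle

ROBOT

A 6-joint arm with a two-finger parallel gripper is mounted at the origin on a cart in front of the work surface, level with it; the furniture and walls round the work are solid. World frame = base frame: x ahead of the robot, y to its left, z up, the work surface at z = 0. Lengths are in m, angles in rad, forces in N, time in s.
With the tool pointing down it reaches from about 0.35 to 0.85 m from the base axis. Payload 8.1 kg.
Tool frame: the origin (TCP) lies at the very end of the fingers, on their centre line; the grasp point (between the pads) lies 19 mm behind it; z points along the fingers, y is the direction in which the jaws open and shut (so a half turn about z gives the same grasp; the last joint's range is limited). The gripper opens to 93 mm and grips with 3 to 60 N. Pads are 15 mm wide; open, the fingers measure 128 mm over their backs; the gripper's body (75 mm by 188 mm) begins 65 mm behind the grasp point.
Start: joints at [-1.202, 0.13, 1.488, -0, 1.523, -0.085], TCP at [0.263, -0.539, 0.219] pointing down, gripper open.
Joint ranges: [-2.96, 2.96], [-0.89, 2.26], [0.02, 2.5], [-1.34, 4.48], [0, 2.73], [-2.66, 2.66]. Speed limits (rad/s): [2.39, 2.39, 2.79, 3.14, 3.14, 3.14].

INTERFACE

Orientations are given as a rotation vector (axis times angle).
In Python, from plant import read_state, read_camera, close_job gives the robot as it stands.
- The arm moves only by the tool jog_arm, never from a script. Its argument "motion" is one flat list of numbers, 7 for each row, row after row: the opening, from 0 (shut) to 1 (fully open), then the shift along the tool's x, y, z scaled (see below), then the turn, a rotation vector about the tool's x, y, z scaled (see below). A call has 1 to 8 rows; each row is the pose to reach, as a shift and turn from the pose measured when the call began, along the tool's axes at that moment; what a row does not reach only later rows make up. The controller multiplies each number of a shift by 0.5 m and each number of a turn by 90 degrees. A row lasts 1/10 s, in which the tool goes at most 50 mm and 8.59 degrees, less where a joint would pass 70% of its speed; a pose out of reach is approached as far as the arm can. A call with a number of a shift or a turn outside -1 to 1 is refused whole. A call with a gripper value outside its range is refused whole. The fingers move at their own pace and stop on an object; "grip_force" is the grip in N (left out, the last holds). Time passes only in rows, so rows that repeat a pose let the fingers close. It gives the time, the measured TCP pose, the force and the opening at its end, in the units of the state.
- read_state(): the state, without advancing time (a new reading comes with each control period).
- read_camera(name): name is "side" or "top"; returns a dict with "frame" (384x512x3 uint8, red, green, blue), "vertical_fov" (degrees; the focal length in pixels is half the picture's height over the tangent of half this angle, whatever the lens; pixels are square), "cx", "cy" (the principal point, pixels), "world_from_camera" (4x4, takes a point from camera to world coordinates). Camera axes: x right, y down, z forward; pixel columns grow to the right and rows downward; lengths in m; the calibration is good to about 2 mm. A picture is of the moment at which its call begins. There is no depth.
- close_job(): hands the job in, once; it reports no verdict.
The state is a dict: "t": time; "q": joint angles; "dq": joint speeds; "joint_torque": joint torques, N m; "tool_pos": TCP position; "orientation": TCP orientation; "force": force on the tool from outside, world axes, zero at the start; "wrist_torque": the same for the moment, N m; "opening": finger opening in m.
Only numpy, scipy, OpenCV 4.12 (cv2) and the standard library are available. Lean on these libraries where they do the work, as an engineer would, in place of code of your own. Each camera call takes 0.05 s, during which the arm holds its last target.

TASK

One of the three alike covers standing on the grey surface plate is warped: it rests level, but it rocks when it is pressed down near its one short corner. Find the cover and the corner by pressing gently on the covers where they stand (never harder than 35 N) and hold it rocked down for a moment; then lift it by its knob and set it down gently on the blue cradle, centred and square to it, with the short corner over the yellow pad so that it sits level. The two sound covers stay where they are on the surface plate, and nothing else is disturbed.

Things in the scene. Friction and masses are not known exactly. Their poses are not given: they have to be found in the camera images.
- cover_a_center (a point): square aluminium cover, one of three alike: 96 x 96 mm, 48 high, 0.20 to 0.30 kg. Point: its centre, 24 mm above its underside; x, y along its sides, z up. Flat upper face 12.5 mm below the point. Black square knob in the middle, 28 x 28 mm, sides along x and y, gripping part from 4 mm below to 24 mm above the point. Under it four pads, 12 mm across, at x, y = +-40 mm; press between them, since on its very edge any cover may tip
- cover_b_center (a point): second cover, same make, look, size, point and axes. Exactly one of the three (not told which) is warped: one corner pad, any of the four, ends 3 mm short of the surface. It too rests level. A push of 1 to 2 N near that corner, or mid-side next to it 38 mm from the centre, tips it 3 degrees till the pad lands: the corner sinks 3 mm, mid-side 1.4 mm
- cover_c_center (a point): third cover, same make, look, size, point and axes. A sound cover pressed between its pads does not give (under 0.4 mm at 10 N)
- surface_plate_top (a point): the grey granite surface plate, a fixed block 150 (x) x 440 (y) x 60 mm high with a flat level top, on which the three covers stand in a row along its y axis; the point is the centre of the top face, z up. A tall instrument stands behind, its front at about x = 0.57 from y = -0.15 to 0.65: carry things past in front of it
- cradle_top (a point): the blue straightening cradle, a fixed square base 136 x 136 x 14 mm; the point is the centre of its flat upper face, x and y along its sides, z up. On its (+x, +y) corner lies a raised yellow pad, 3 mm high, 42 x 42 mm, from 24 to 66 mm along x and y. The warped cover sits level on the cradle only with its short corner over the yellow pad
- flask_1: a glass volumetric flask with a tall neck, 77 mm wide, 241 mm high; bystander, origin at its underside
- flask_2: a second such volumetric flask; bystander
- beaker: a low glass beaker, 62 mm wide, 70 mm high; bystander, origin at its underside
- cylinder: a tall graduated cylinder with blue foot, 58 mm wide, 200 mm high; bystander, origin at its underside
- amber: an amber screw-cap bottle, 66 mm wide, 132 mm high; bystander, origin at its underside
- stopper: a small green stopper, 25 mm; bystander, origin at its underside

How it is judged:
By the outcome, as a careful person would: the job done as asked, in the order asked, and still so for the second after the job is handed in, with the robot touching nothing.
It also fails if it takes over 72 s, if anything falls off the work surface, if the arm or the gripper's body presses on something with over 40 N, if the wrist force passes 120 N, or if a joint passes its speed limit or range.

## Working session

There is one attempt and no reset: what is moved stays moved. The work goes in short steps, Python scripts to look and compute and a tool call to move; the robot and the scene stay as the last step left them, time stands still between calls to the robot, and variables do not carry over. Pictures are saved under pics/ and viewed, and the job is handed in when it is done.

Besides the shell and the picture viewer there is one more tool, called after "Call:" as name(argument=value, ...), one argument or row to a line, values as JSON. jog_arm: Moves the arm, as the interface text tells. Its arguments: {"type":"object","properties":{"motion":{"type":"array","items":{"type":"number"}},"grip_force":{"type":"number"}},"required":["motion"]}

```bash
ls; mkdir -p pics; python3 - <<'E'
from plant import *
import cv2
s=read_state()
for k,v in s.items(): print(k,v)
for n in("side","top"):
    c=read_camera(n); cv2.imwrite(f"pics/{n}0.png",cv2.cvtColor(c["frame"],cv2.COLOR_RGB2BGR))
    print(n,{k:v for k,v in c.items() if k!="frame"})
E
```

```text
pics
t 0.0
q [-1.20241974e+00  1.31152169e-01  1.48930881e+00 -8.58343132e-06
  1.52296016e+00 -8.54047859e-02]
dq [ 0.00017139  0.00074048 -0.00093113  0.0010058  -0.0003439  -0.00063367]
joint_torque [-2.16374312e-03 -5.59837747e+01 -4.91763496e+01  7.65139866e-02
  3.55193589e-02 -1.40059910e-04]
tool_pos [ 0.26282873 -0.53873609  0.21757659]
orientation [-3.05931251e+00 -7.06291804e-01  4.18110163e-04]
force [-0.02101188  0.95938099 -0.81679063]
wrist_torque [ 0.00455717 -0.01051155  0.03895385]
opening 0.09276614785842267
side {'vertical_fov': 46.98153978248797, 'cx': 250.561865915807, 'cy': 191.95983451606176, 'world_from_camera': array([[-0.8739197 , -0.21666828,  0.43510827, -0.19639022],
       [-0.4860615 ,  0.38415463, -0.78496461,  1.41794667],
       [ 0.00292807, -0.89748542, -0.44103441,  0.82985436],
       [ 0.        ,  0.        ,  0.        ,  1.        ]])}
top {'vertical_fov': 52.867117790735804, 'cx': 261.33088220027935, 'cy': 196.74145297634198, 'world_from_camera': array([[ 1.45935998e-01, -9.61573003e-01,  2.32551163e-01,
         1.88324069e-01],
       [-9.89293410e-01, -1.41582764e-01,  3.53958989e-02,
         3.36288712e-02],
       [-1.11050430e-03, -2.35226869e-01, -9.71939858e-01,
         1.65986382e+00],
       [ 0.00000000e+00,  0.00000000e+00,  0.00000000e+00,
         1.00000000e+00]])}
```

View pics/side0.png

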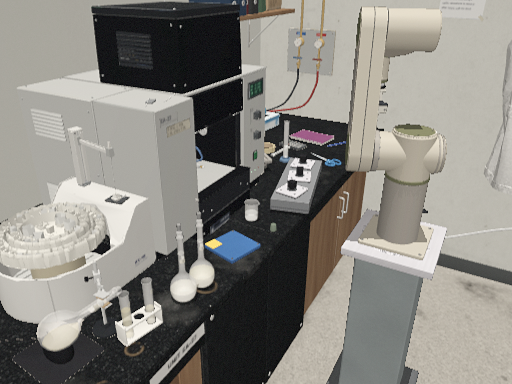

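View pics/top0.png

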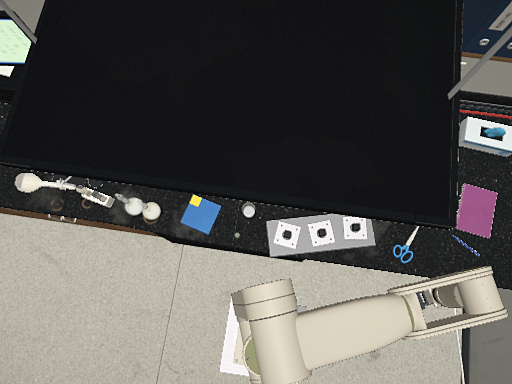

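The top view shows the three white covers with black knobs on the grey plate at about (287,235), (321,233) and (355,228). The blue cradle is at (201,214) with its yellow pad at (195,201). The flasks are at (134,207) and (151,211), and the beaker is at (249,210). I'll zoom in next.

```bash
python3 - <<'E'
import cv2
t=cv2.imread("pics/top0.png");s=cv2.imread("pics/side0.png")
cv2.imwrite("pics/t_z.png",cv2.resize(t[180:270,170:390],None,fx=3.6,fy=3.6,interpolation=cv2.INTER_CUBIC))
cv2.imwrite("pics/s_z.png",cv2.resize(s[130:310,160:360],None,fx=3.3,fy=3.3,interpolation=cv2.INTER_CUBIC))
E
```

```text
(no output)
```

View pics/t_z.png

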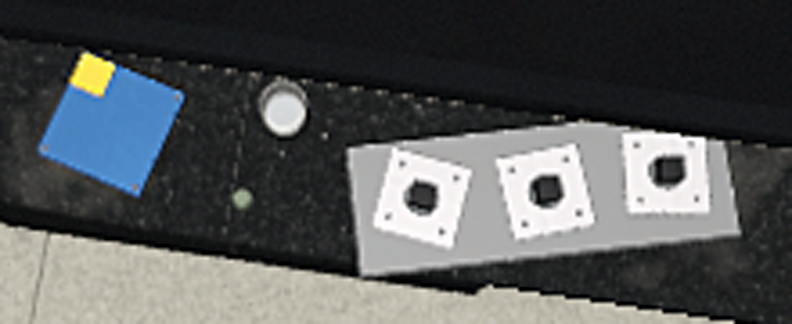

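View pics/s_z.png

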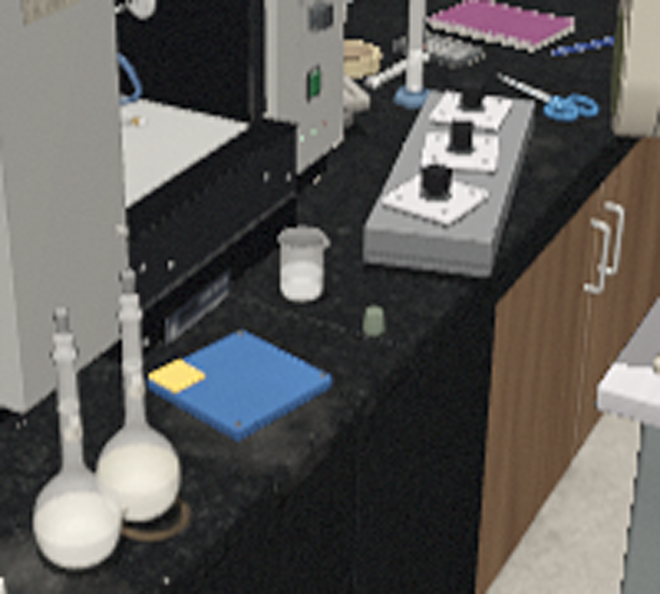

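The top view gives three white plates, and the far one may be slightly clipped by the instrument. The cradle's yellow pad is at its upper-left corner in that view. The side view shows all the covers, with the cylinder foot behind the far end of the plate. Next I'll measure.

```bash
cat >h.py <<'E'
import numpy as np,cv2
from plant import read_state,read_camera,close_job
from scipy.spatial.transform import Rotation as R
def cast(c,uv,z):
    uv=np.atleast_2d(uv).astype(float);f=c["frame"].shape[0]/2/np.tan(np.radians(c["vertical_fov"]/2))
    d=np.c_[(uv[:,0]-c["cx"])/f,(uv[:,1]-c["cy"])/f,np.ones(len(uv))]
    T=c["world_from_camera"];d=d@T[:3,:3].T;o=T[:3,3]
    return o+d*((z-o[2])/d[:,2])[:,None]
def proj(c,P):
    T=np.linalg.inv(c["world_from_camera"]);P=np.atleast_2d(P)@T[:3,:3].T+T[:3,3]
    f=c["frame"].shape[0]/2/np.tan(np.radians(c["vertical_fov"]/2))
    return P[:,:2]/P[:,2:]*f+[c["cx"],c["cy"]]
def blobs(m,amin):
    n,l,st,ce=cv2.connectedComponentsWithStats(m.astype(np.uint8)*255)
    return [(l==i,st[i],ce[i]) for i in range(1,n) if st[i,4]>=amin]
def quad(mask,c,z):
    # rectify mask contour to world plane, min area rect
    k,_=cv2.findContours(mask.astype(np.uint8),cv2.RETR_EXTERNAL,cv2.CHAIN_APPROX_NONE)
    k=max(k,key=cv2.contourArea)[:,0,:]
    W=cast(c,k,z)[:,:2]
    r=cv2.minAreaRect((W*1000).astype(np.float32))
    return r,W
E
python3 - <<'E'
from h import *
for n in("top","side"):
    c=read_camera(n);f=c["frame"].astype(int);hsv=cv2.cvtColor(c["frame"],cv2.COLOR_RGB2HSV)
    print(n)
    roi=np.zeros(f.shape[:2],bool)
    if n=="top": roi[205:262,262:380]=1
    else: roi[150:216,265:330]=1
    wh=(f.min(2)>195)&roi
    for m,st,ce in blobs(wh,60):
        r,W=quad(m,c,.0715); print("white",st,ce.round(1),np.round(r[0],1),np.round(r[1],1),round(r[2],1))
    bl=(hsv[...,0]>95)&(hsv[...,0]<125)&(hsv[...,1]>120)&(hsv[...,2]>90)
    ye=(hsv[...,0]>18)&(hsv[...,0]<32)&(hsv[...,1]>120)&(hsv[...,2]>150)
    for nm,mm,z in(("blue",bl,.014),("yel",ye,.017),("both",bl|ye,.014)):
        for m,st,ce in blobs(mm,60):
            r,W=quad(m,c,z); print(nm,st,ce.round(1),np.round(r[0],1),np.round(r[1],1),round(r[2],1),cast(c,ce,z).round(4))
    if n=="top":
        gr=(abs(f[...,0]-f[...,2])<25)&(f.min(2)>115);gr[:,:262]=0;gr[:205]=0;gr[262:]=0;gr[:,380:]=0
        for m,st,ce in blobs(gr,500):
            r,W=quad(m,c,.06); print("plate",st,np.round(r[0],1),np.round(r[1],1),round(r[2],1))
E
```

```text
top
white [343 217  24  22 397] [354.3 227.9] [ 495.1 -310.4] [88.  94.8] 8.4
white [274 221  27  28 425] [286.7 234.7] [424.7 -35.8] [93.7 94.5] 82.8
white [308 220  27  27 426] [321.  232.8] [ 452.9 -175.4] [94.1 94.1] 19.8
blue [484 128  21   9 140] [494.3 132. ] [1038.5 -914.4] [37.7 90.7] 15.0 [[ 1.0381 -0.9145  0.014 ]]
blue [181 198  40  37 871] [201.  215.6] [468.7 344. ] [138.  137.8] 74.9 [[0.4609 0.3399 0.014 ]]
blue [393 245  20  19 180] [402.6 252.8] [ 429.1 -533.3] [85.9 68.6] 51.2 [[ 0.4275 -0.5338  0.014 ]]
yel [189 195  13  11  90] [195.3 200.1] [525.2 376.9] [41.9 41.5] 74.2 [[0.5243 0.3766 0.017 ]]
both [484 128  21   9 140] [494.3 132. ] [1038.5 -914.4] [37.7 90.7] 15.0 [[ 1.0381 -0.9145  0.014 ]]
both [181 195  40  40 961] [200.5 214.1] [468.7 344. ] [138.  137.8] 74.9 [[0.4668 0.3434 0.014 ]]
both [393 245  20  19 180] [402.6 252.8] [ 429.1 -533.3] [85.9 68.6] 51.2 [[ 0.4275 -0.5338  0.014 ]]
plate [ 262  213  114   49 3527] [ 436.7 -159.8] [181.5 473.8] 15.1
side
white [290 158  25  11 130] [302.4 163.4] [ 494.2 -305.3] [ 94.1 100.6] 11.5
white [288 170  23  12 168] [299.4 175.7] [ 451.3 -172.3] [ 92.6 105.8] 19.8
white [276 183  32  15 195] [291.7 190.3] [423.8 -34.3] [101.9  96.7] 81.7
blue [325 158  16   9  86] [332.6 162.3] [ 423.4 -515.8] [97.9 77. ] 62.6 [[ 0.4199 -0.5148  0.014 ]]
blue [205 230  56  34 921] [234.3 246.1] [465.5 350.5] [148.3 149.3] 75.4 [[0.4563 0.3519 0.014 ]]
yel [205 239  17  10  83] [212.7 243.4] [524.7 377.4] [41.  42.8] 73.3 [[0.5256 0.3775 0.017 ]]
both [325 158  16   9  86] [332.6 162.3] [ 423.4 -515.8] [97.9 77. ] 62.6 [[ 0.4199 -0.5148  0.014 ]]
both [ 205  230   56   34 1004] [232.5 245.8] [466.  350.6] [149.2 148.7] 74.6 [[0.4622 0.3537 0.014 ]]
```

```bash
python3 - <<'E'
from h import *
c=read_camera("top");s=read_camera("side")
for uv in [(20,160),(230,190),(355,216),(450,226),(460,10)]:
    for z in (0,.06,.3,.6,.9,1.1): 
        P=cast(c,uv,z); print(uv,z,P.round(3)[0,:2],proj(s,P).round(0)[0])
# where on side image are points at x=.57 plane
for y in(-.15,.65):
    for z in(0,.3,.6): print(y,z,proj(s,[.57,y,z]).round(0),proj(c,[.57,y,z]).round(0))
E
```

```text
(20, 160) 0 [0.596 1.2  ] [-45. 437.]
(20, 160) 0.06 [0.581 1.158] [-28. 404.]
(20, 160) 0.3 [0.522 0.99 ] [ 40. 270.]
(20, 160) 0.6 [0.448 0.779] [124. 102.]
(20, 160) 0.9 [0.375 0.568] [208. -64.]
(20, 160) 1.1 [0.326 0.427] [ 264. -175.]
(230, 190) 0 [0.596 0.236] [218. 224.]
(230, 190) 0.06 [0.581 0.229] [222. 210.]
(230, 190) 0.3 [0.522 0.2  ] [240. 148.]
(230, 190) 0.6 [0.448 0.163] [265.  58.]
(230, 190) 0.9 [0.375 0.126] [297. -53.]
(230, 190) 1.1 [0.326 0.102] [ 322. -141.]
(355, 216) 0 [ 0.559 -0.323] [290. 173.]
(355, 216) 0.06 [ 0.546 -0.31 ] [292. 163.]
(355, 216) 0.3 [ 0.492 -0.259] [301. 116.]
(355, 216) 0.6 [ 0.425 -0.194] [315.  44.]
(355, 216) 0.9 [ 0.358 -0.13 ] [334. -49.]
(355, 216) 1.1 [ 0.314 -0.087] [ 349. -128.]
(450, 226) 0 [ 0.576 -0.735] [319. 146.]
(450, 226) 0.06 [ 0.562 -0.707] [320. 137.]
(450, 226) 0.3 [ 0.506 -0.596] [326.  98.]
(450, 226) 0.6 [ 0.436 -0.457] [336.  36.]
(450, 226) 0.9 [ 0.366 -0.318] [349. -47.]
(450, 226) 1.1 [ 0.319 -0.226] [ 361. -120.]
(460, 10) 0 [ 1.682 -0.749] [160. 116.]
(460, 10) 0.06 [ 1.628 -0.721] [163. 109.]
(460, 10) 0.3 [ 1.412 -0.608] [177.  78.]
(460, 10) 0.6 [ 1.142 -0.466] [199.  27.]
(460, 10) 0.9 [ 0.872 -0.325] [229. -44.]
(460, 10) 1.1 [ 0.692 -0.23 ] [ 258. -110.]
-0.15 0 [[271. 187.]] [[316. 208.]]
-0.15 0.3 [[273. 120.]] [[327. 191.]]
-0.15 0.6 [[275.  43.]] [[344. 165.]]
0.65 0 [[149. 288.]] [[138. 182.]]
0.65 0.3 [[138. 197.]] [[112. 161.]]
0.65 0.6 [[124.  83.]] [[ 74. 127.]]
```

```bash
python3 - <<'E'
import cv2
t=cv2.imread("pics/top0.png");s=cv2.imread("pics/side0.png")
a=cv2.resize(t,None,fx=1.5,fy=1.5)
import numpy as np
a=(np.clip((a/255.)**.4,0,1)*255).astype('uint8')
cv2.imwrite("pics/t_g.png",a)
E
```

```text
(no output)
```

View pics/t_g.png

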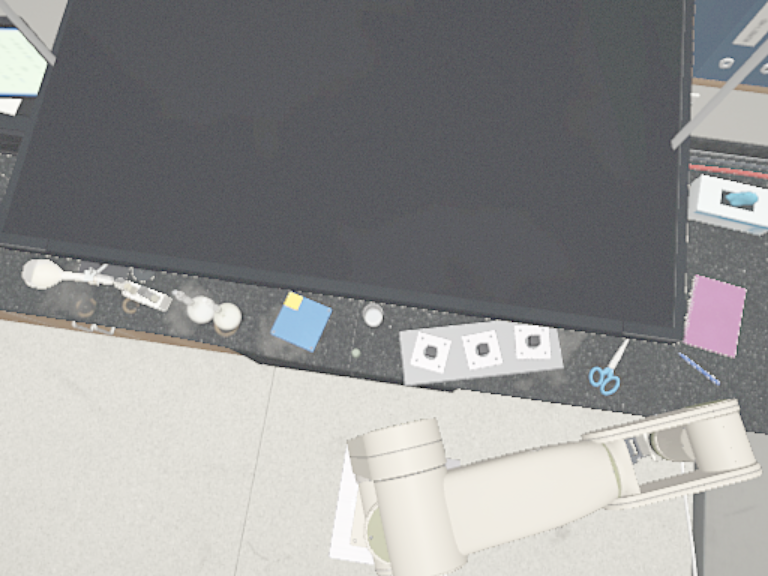

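```bash
cat >meas.py <<'E'
from h import *
def side_lines(mask_u8,c,z,S=8):
    pass
def subquad(gray,thr,ctr,c,z,half,S=8,extra=None):
    """upscaled threshold -> contour nearest ctr -> world rect"""
    x0,y0=int(ctr[0]-half),int(ctr[1]-half);p=gray[y0:y0+2*half,x0:x0+2*half]
    up=cv2.resize(p.astype(np.float32),None,fx=S,fy=S,interpolation=cv2.INTER_LINEAR)
    k,_=cv2.findContours((up>thr).astype(np.uint8),cv2.RETR_EXTERNAL,cv2.CHAIN_APPROX_NONE)
    k=max(k,key=cv2.contourArea)[:,0,:]
    uv=(k+.5)/S-.5+[x0,y0]
    W=cast(c,uv,z)[:,:2]*1000
    r=cv2.minAreaRect(W.astype(np.float32))
    # refine: fit line per side
    th=np.radians(r[2])
    for it in range(5):
        A=np.array([[np.cos(th),np.sin(th)],[-np.sin(th),np.cos(th)]])
        q=W@A.T; lo=np.percentile(q,2,0);hi=np.percentile(q,98,0);cc=(lo+hi)/2;h=(hi-lo)/2
        e=q-cc; out={};sl=[]
        for ax in(0,1):
            for sg in(1,-1):
                sel=(e[:,ax]*sg>h[ax]-6)&(abs(e[:,1-ax])<h[1-ax]-10)
                pf=np.polyfit(e[sel,1-ax],e[sel,ax],1); res=e[sel,ax]-np.polyval(pf,e[sel,1-ax])
                ok=abs(res)<2.5*res.std()+.1;pf=np.polyfit(e[sel,1-ax][ok],e[sel,ax][ok],1)
                out[ax,sg]=pf[1]+cc[ax]; sl.append((pf[0] if ax==1 else -pf[0]))
        th+=np.median(sl)*.9
    A=np.array([[np.cos(th),np.sin(th)],[-np.sin(th),np.cos(th)]])
    cen=A.T@[(out[0,1]+out[0,-1])/2,(out[1,1]+out[1,-1])/2]
    return cen,np.degrees(th),(out[0,1]-out[0,-1],out[1,1]-out[1,-1]),np.degrees(sl).round(1),A.T@[out[0,1],out[1,1]],A.T@[out[0,-1],out[1,-1]]
E
python3 - <<'E'
from meas import *
for n in("top","side"):
    c=read_camera(n);f=c["frame"].astype(float);g=f.min(2)
    print(n)
    C=[(354.3,227.9),(321,232.8),(286.7,234.7)] if n=="top" else [(302.4,163.4),(299.4,175.7),(291.7,190.3)]
    for ct in C:
        try:
            r=subquad(g,195,ct,c,.0715,18); print([np.round(v,1) for v in r])
        except Exception as e: print(e)
        d=(f.max(2)<70);d2=[b for b in blobs(d,15) if np.hypot(*(b[2]-ct))<8]
        for b in d2: print("  knob",b[1],b[2].round(1),cast(c,b[2],.095).round(4),cast(c,b[2],.09).round(4),cast(c,b[2],.108).round(4))
    sat=f.max(2)-f.min(2)
    r=subquad(sat,75 ,(201,214.5) if n=="top" else (233,246),c,.014,30);print([np.round(v,1) for v in r])
E
```

```text
top
[array([ 494.4, -310.6]), np.float64(8.7), array([91.7, 94.3]), array([-2.9, -0.5,  0.9,  0.5]), array([ 532.6, -257. ]), array([ 456.2, -364.1])]
  knob [352 224   8   7  54] [355.4 227. ] [[ 0.4929 -0.3085  0.095 ]] [[ 0.4938 -0.3096  0.09  ]] [[ 0.4903 -0.3056  0.108 ]]
[array([ 452.5, -175.3]), np.float64(19.6), array([94.8, 94.6]), array([ 0.2, -0. ,  0. , -0.1]), array([ 481.2, -114.8]), array([ 423.7, -235.8])]
  knob [318 229   8   8  50] [321.5 232.3] [[ 0.4509 -0.1737  0.095 ]] [[ 0.4517 -0.1744  0.09  ]] [[ 0.4487 -0.172   0.108 ]]
[array([424.4, -35.5]), np.float64(82.8), array([94.4, 95.1]), array([-0.3, -0.1,  0.1,  0.2]), array([383.1,  17.3]), array([465.7, -88.2])]
  knob [283 231   8   8  46] [287.  234.2] [[ 0.4227 -0.0358  0.095 ]] [[ 0.4235 -0.036   0.09  ]] [[ 0.4208 -0.0352  0.108 ]]
[array([468.6, 344. ]), np.float64(75.3), array([135.8, 135.5]), array([ 0.8,  0. , -0.3, -0. ]), array([420.4, 427. ]), array([516.8, 261.1])]
side
[array([ 451.1, -171.9]), np.float64(19.7), array([ 93.3, 105.7]), array([ 0.2, -0.2,  9.5, -0.5]), array([ 477.2, -106.4]), array([ 425. , -237.4])]
[array([ 451.7, -173.4]), np.float64(19.4), array([ 93.4, 102.4]), array([ 0.5,  0.2, -2.4, -0.2]), array([ 478.7, -109.7]), array([ 424.6, -237.2])]
  knob [296 167   7   9  56] [299.4 171.1] [[ 0.4469 -0.1625  0.095 ]] [[ 0.4513 -0.1732  0.09  ]] [[ 0.4356 -0.1345  0.108 ]]
[array([423.8, -33.4]), np.float64(82.8), array([98.9, 96.4]), array([-0.3, -0.4,  0.7,  0.3]), array([382.2,  21.8]), array([465.4, -88.5])]
  knob [288 180   9  10  74] [291.8 184.5] [[ 0.4205 -0.0268  0.095 ]] [[ 0.4247 -0.0367  0.09  ]] [[ 0.4096 -0.0013  0.108 ]]
[array([467.5, 347.9]), np.float64(74.6), array([138.7, 141.6]), array([ 0.4,  0.3, -0.3, -3.2]), array([417.7, 433.6]), array([517.3, 262.3])]
```

```bash
python3 - <<'E'
from h import *
c=read_camera("top");s=read_camera("side")
print("cyl foot",cast(s,(284.5,160),0).round(3)); print("beaker",cast(c,(249,211),.03).round(3),cast(s,(251,218),.0).round(3))
print("stopper",cast(c,(237.5,235.5),.01).round(3),"flask",cast(c,(151,211),.04).round(3),cast(c,(134,207),.04).round(3))
print("flask top side",[cast(s,u,.241).round(3) for u in((199,213),(178.5,225))])
print(proj(c,[cast(s,(284.5,160),0)[0]]))
q=read_state();Rm=R.from_rotvec(q["orientation"]).as_matrix();print(Rm.round(3))
im=s["frame"][100:200,240:360]
cv2.imwrite("pics/s_z2.png",cv2.cvtColor(cv2.resize(im,None,fx=6,fy=6,interpolation=cv2.INTER_CUBIC),cv2.COLOR_RGB2BGR))
E
```

```text
cyl foot [[ 0.651 -0.459  0.   ]]
beaker [[0.508 0.136 0.03 ]] [[0.512 0.136 0.   ]]
stopper [[0.399 0.17  0.01 ]] flask [[0.445 0.55  0.04 ]] [[0.452 0.626 0.04 ]]
flask top side [array([[0.444, 0.554, 0.241]]), array([[0.454, 0.634, 0.241]])]
[[387.51667403 200.29080542]]
[[ 0.899  0.438  0.   ]
 [ 0.438 -0.899 -0.   ]
 [ 0.     0.    -1.   ]]
```

View pics/s_z2.png

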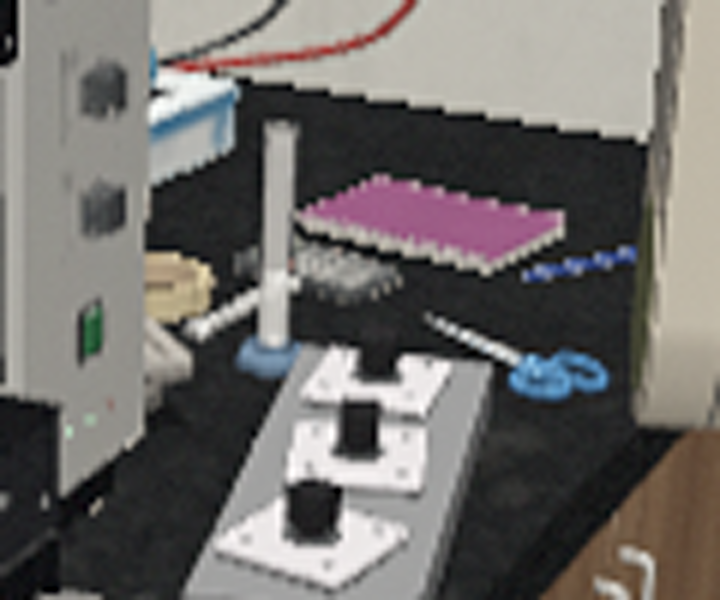

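The side view shows the cylinder beyond the plate at about (0.65, -0.46). The scissors, notebook and pen are clear of my path. I'll write a move helper and start with the nearest cover.

```bash
cat >>h.py <<'E'
COV={1:(.4950,-.3107,8.5),2:(.4525,-.1753,19.6),3:(.4243,-.0355,-7.2)}
CR=(.4695,.3447,-14.9)
def spot(k,dx,dy):
    x,y,a=COV[k];a=np.radians(a)
    return x+dx*np.cos(a)-dy*np.sin(a),y+dx*np.sin(a)+dy*np.cos(a)
def go(x,y,z,psi):
    s=read_state();A=R.from_rotvec(s["orientation"]);p=np.radians(psi)
    B=R.from_matrix(np.array([[np.cos(p),np.sin(p),0],[np.sin(p),-np.cos(p),0],[0,0,-1]]))
    d=A.inv().apply(np.array([x,y,z])-s["tool_pos"]);w=(A.inv()*B).as_rotvec()
    print("t %.2f"%s["t"],"pos",s["tool_pos"].round(4),"shift",(d/.5).round(4),"turn",(w/(np.pi/2)).round(4),"rows>=",np.ceil(max(np.linalg.norm(d)/.05,np.degrees(np.linalg.norm(w))/8.59)),"F",np.round(s["force"],2))
E
python3 - <<'E'
from h import *
x,y=spot(1,-.037,0);go(x,y,.085,8.5)
E
```

```text
t 0.50 pos [ 0.263  -0.5393  0.2186] shift [ 0.5468 -0.2298  0.2673] turn [ 0.     -0.      0.1944] rows>= 7.0 F [-0.37  0.95 -1.17]
```

Call:
jog_arm(
  motion=[0,0.547,-0.23,0.25,0,0,0.194,0,0.547,-0.23,0.25,0,0,0.194,0,0.547,-0.23,0.25,0,0,0.194,0,0.547,-0.23,0.25,0,0,0.194,0,0.547,-0.23,0.25,0,0,0.194,0,0.547,-0.23,0.25,0,0,0.194,0,0.547,-0.23,0.25,0,0,0.194,0,0.547,-0.23,0.25,0,0,0.194],
)

```text
t: 1.3
tool_pos: [0.4591, -0.3126, 0.0917]
orientation: [-3.13, -0.24, 0.003]
force: [-0.7, 0.3, 0.1]
opening: 0.0339
```

```bash
python3 - <<'E'
from h import *
x,y=spot(1,-.037,0);go(x,y,.0715,8.5)
E
```

```text
t 1.30 pos [ 0.4591 -0.3126  0.0917] shift [-0.0025  0.0069  0.0403] turn [-0.0019  0.0011  0.0029] rows>= 1.0 F [-0.66  0.28  0.1 ]
```

Call:
jog_arm(
  motion=[0,-0.0025,0.007,0.03,0,0,0.003,0,-0.0025,0.007,0.034,0,0,0.003,0,-0.0025,0.007,0.036,0,0,0.003,0,-0.0025,0.007,0.036,0,0,0.003],
)

```text
t: 1.7
tool_pos: [0.4578, -0.3172, 0.0737]
orientation: [-3.13, -0.23, 0.003]
force: [-0.1, 0.2, 0.2]
opening: 0.0025
```

```bash
python3 - <<'E'
from h import *
x,y=spot(1,-.037,0);go(x,y,.0715,8.5)
E
```

```text
t 1.70 pos [ 0.4578 -0.3172  0.0737] shift [ 0.0014 -0.0018  0.0045] turn [-0.0018  0.0011 -0.0011] rows>= 1.0 F [-0.14  0.23  0.2 ]
```

Call:
jog_arm(
  motion=[0,0,0,0.002,0,0,0,0,0,0,0.004,0,0,0,0,0,0,0.005,0,0,0,0,0,0,0.006,0,0,0,0,0,0,0.006,0,0,0],
)

```text
t: 2.2
tool_pos: [0.4579, -0.3177, 0.0718]
orientation: [-3.132, -0.23, 0.003]
force: [-4.2, 0.6, 7.2]
opening: 0.0004
```

Call:
jog_arm(
  motion=[0,0,0,-0.09,0,0,0,0,0.03,-0.003,-0.09,0,0,0,0,0.148,-0.003,-0.09,0,0,0,0,0.148,-0.003,-0.09,0,0,0,0,0.148,-0.003,-0.06,0,0,0,0,0.148,-0.003,-0.01,0,0,0,0,0.148,-0.003,-0.004,0,0,0,0,0.148,-0.003,-0.004,0,0,0],
)

```text
t: 3.0
tool_pos: [0.5294, -0.3053, 0.0723]
orientation: [-3.131, -0.229, 0.005]
force: [-0.4, 0.7, 0.0]
opening: 0.0003
```

```bash
python3 - <<'E'
from h import *
x,y=spot(1,.037,0);go(x,y,.0715,8.5)
E
```

```text
t 3.00 pos [ 0.5294 -0.3053  0.0723] shift [0.0043 0.0006 0.0016] turn [-0.0019  0.002  -0.0014] rows>= 1.0 F [-0.35  0.67  0.05]
```

Call:
jog_arm(
  motion=[0,0.004,0,0,0,0,0,0,0.004,0,0.001,0,0,0,0,0.004,0,0.002,0,0,0,0,0.004,0,0.003,0,0,0,0,0.004,0,0.003,0,0,0],
)

```text
t: 3.5
tool_pos: [0.5303, -0.3052, 0.0718]
orientation: [-3.131, -0.229, 0.007]
force: [-7.9, 2.9, 11.0]
opening: 0.0003
```

```bash
python3 - <<'E'
from h import *
x,y=spot(2,.037,0);print(x,y);go(x,y,.0745,19.6)
E
```

```text
0.48735612575313 -0.16288829191924056
t 3.50 pos [ 0.5303 -0.3052  0.0718] shift [-0.0436 -0.2942 -0.0044] turn [-0.0022  0.0027 -0.125 ] rows>= 3.0 F [-7.9   2.91 11.04]
```

Call:
jog_arm(
  motion=[0,0,0,-0.08,0,0,-0.02,0,-0.01,-0.08,-0.09,0,0,-0.06,0,-0.03,-0.18,-0.09,0,0,-0.11,0,-0.0436,-0.294,-0.07,0,0,-0.125,0,-0.0436,-0.294,-0.03,0,0,-0.125,0,-0.0436,-0.294,-0.01,0,0,-0.125,0,-0.0436,-0.294,-0.006,0,0,-0.125,0,-0.0436,-0.294,-0.006,0,0,-0.125],
)

```text
t: 4.3
tool_pos: [0.4873, -0.164, 0.0752]
orientation: [-3.093, -0.532, 0.008]
force: [-0.6, -0.7, 0.2]
opening: 0.0008
```

```bash
python3 - <<'E'
from h import *
x,y=spot(2,.037,0);go(x,y,.0715,19.6)
E
```

```text
t 4.30 pos [ 0.4873 -0.164   0.0752] shift [ 0.0009 -0.002   0.0074] turn [-0.0026  0.0028 -0.0007] rows>= 1.0 F [-0.62 -0.74  0.15]
```

Call:
jog_arm(
  motion=[0,0.0,0,0.004,0,0,0,0,0,0,0.006,0,0,0,0,0,0,0.008,0,0,0,0,0,0,0.009,0,0,0,0,0,0,0.009,0,0,0],
)

```text
t: 4.8
tool_pos: [0.4877, -0.1648, 0.0717]
orientation: [-3.094, -0.532, 0.007]
force: [-2.7, -0.9, 5.8]
opening: 0.0001
```

Call:
jog_arm(
  motion=[0,0,0,-0.09,0,0,0,0,-0.03,-0.003,-0.09,0,0,0,0,-0.149,-0.003,-0.09,0,0,0,0,-0.149,-0.003,-0.09,0,0,0,0,-0.149,-0.003,-0.06,0,0,0,0,-0.149,-0.003,-0.015,0,0,0,0,-0.149,-0.003,-0.006,0,0,0,0,-0.149,-0.003,-0.006,0,0,0],
)

```text
t: 5.6
tool_pos: [0.4164, -0.1879, 0.0744]
orientation: [-3.093, -0.532, 0.009]
force: [0.7, -0.5, -0.2]
opening: 0.0004
```

```bash
python3 - <<'E'
from h import *
x,y=spot(2,-.037,0);go(x,y,.0715,19.6)
E
```

```text
t 5.60 pos [ 0.4164 -0.1879  0.0744] shift [0.0024 0.0005 0.0059] turn [-0.0028  0.0033 -0.001 ] rows>= 1.0 F [ 0.69 -0.54 -0.2 ]
```

Call:
jog_arm(
  motion=[0,0.002,0,0.002,0,0,0,0,0.002,0,0.004,0,0,0,0,0.002,0,0.006,0,0,0,0,0.002,0,0.007,0,0,0,0,0.002,0,0.0075,0,0,0,0,0.002,0,0.0075,0,0,0],
)

```text
t: 6.2
tool_pos: [0.4179, -0.1878, 0.0717]
orientation: [-3.093, -0.532, 0.008]
force: [-1.6, 2.1, 7.0]
opening: 0.0003
```

```bash
python3 - <<'E'
from h import *
x,y=spot(3,-.037,0);print(x,y);go(x,y,.0750,-7.2)
E
```

```text
0.3875917560513643 -0.03086267035812074
t 6.20 pos [ 0.4179 -0.1878  0.0717] shift [ 0.0476 -0.3161 -0.0056] turn [-0.0016  0.0033  0.2968] rows>= 4.0 F [-1.61  2.14  7.05]
```

Call:
jog_arm(
  motion=[0,0,0,-0.09,0,0,0.05,0,0.015,-0.1,-0.09,0,0,0.13,0,0.03,-0.2,-0.09,0,0,0.21,0,0.0476,-0.316,-0.07,0,0,0.297,0,0.0476,-0.316,-0.03,0,0,0.297,0,0.0476,-0.316,-0.01,0,0,0.297,0,0.0476,-0.316,-0.006,0,0,0.297,0,0.0476,-0.316,-0.006,0,0,0.297],
)

```text
t: 7.0
tool_pos: [0.3878, -0.0317, 0.0754]
orientation: [-3.134, 0.198, 0.009]
force: [0.6, 0.5, 0.4]
opening: 0.0004
```

```bash
python3 - <<'E'
from h import *
x,y=spot(3,-.037,0);go(x,y,.0715,-7.2)
E
```

```text
t 7.00 pos [ 0.3878 -0.0317  0.0754] shift [-0.0005 -0.0016  0.0077] turn [-0.0006  0.0038 -0.0002] rows>= 1.0 F [0.59 0.49 0.41]
```

Call:
jog_arm(
  motion=[0,0.0,0,0.004,0,0,0,0,0,0,0.006,0,0,0,0,0,0,0.008,0,0,0,0,0,0,0.009,0,0,0,0,0,0,0.009,0,0,0,0,0,0,0.009,0,0,0],
)

```text
t: 7.6
tool_pos: [0.3882, -0.0323, 0.0718]
orientation: [-3.135, 0.198, 0.008]
force: [-2.8, -2.0, 6.3]
opening: 0.0005
```

```bash
python3 - <<'E'
from h import *
x,y=spot(3,.028,.029);print(x,y);go(x,y,.0750,-7.2)
E
```

```text
0.45571387541017017 -0.01023800420168066
t 7.60 pos [ 0.3882 -0.0323  0.0718] shift [ 0.1283 -0.0608 -0.0071] turn [-0.0001  0.0032 -0.0004] rows>= 2.0 F [-2.77 -1.98  6.29]
```

Call:
jog_arm(
  motion=[0,0,0,-0.09,0,0,0,0,0.02,-0.03,-0.09,0,0,0,0,0.13,-0.061,-0.09,0,0,0,0,0.13,-0.061,-0.09,0,0,0,0,0.13,-0.061,-0.06,0,0,0,0,0.13,-0.061,-0.015,0,0,0,0,0.13,-0.061,-0.008,0,0,0,0,0.13,-0.061,-0.008,0,0,0],
)

```text
t: 8.4
tool_pos: [0.4557, -0.0103, 0.075]
orientation: [-3.135, 0.199, 0.011]
force: [-0.2, 0.2, 0.9]
opening: 0.0
```

```bash
python3 - <<'E'
from h import *
x,y=spot(3,.028,.029);go(x,y,.0715,-7.2)
E
```

```text
t 8.40 pos [ 0.4557 -0.0103  0.075 ] shift [ 0.0001 -0.0002  0.0069] turn [-0.0001  0.0044 -0.0005] rows>= 1.0 F [-0.23  0.15  0.91]
```

Call:
jog_arm(
  motion=[0,0.0,0,0.004,0,0,0,0,0,0,0.006,0,0,0,0,0,0,0.008,0,0,0,0,0,0,0.009,0,0,0,0,0,0,0.009,0,0,0,0,0,0,0.009,0,0,0],
)

```text
t: 9.0
tool_pos: [0.456, -0.0103, 0.0708]
orientation: [-3.135, 0.198, 0.01]
force: [0.7, 0.5, 1.0]
opening: 0.0005
```

Call:
jog_arm(
  motion=[0,0,0,0.001,0,0,0,0,0,0,0.002,0,0,0,0,0,0,0.003,0,0,0,0,0,0,0.004,0,0,0,0,0,0,0.005,0,0,0,0,0,0,0.005,0,0,0],
)

```text
t: 9.6
tool_pos: [0.4564, -0.0102, 0.0697]
orientation: [-3.135, 0.198, 0.009]
force: [-5.3, 2.2, 15.2]
opening: 0.0006
```

It gave 2.1 mm, so cover 3 is warped and its (+x, +y) corner is the short one. I'll hold it rocked down.

Call:
jog_arm(
  motion=[0,0,0,0.0005,0,0,0,0,0,0,0.0005,0,0,0,0,0,0,0.0005,0,0,0,0,0,0,0.0005,0,0,0,0,0,0,0.0005,0,0,0,0,0,0,0.0005,0,0,0,0,0,0,0.0005,0,0,0,0,0,0,0.0005,0,0,0],
)

```text
t: 10.4
tool_pos: [0.4564, -0.0102, 0.0699]
orientation: [-3.135, 0.198, 0.009]
force: [-2.3, 0.9, 7.1]
opening: 0.0005
```

Call:
jog_arm(
  motion=[0,0,0,0,0,0,0,0,0,0,0,0,0,0,0,0,0,0,0,0,0,0,0,0,0,0,0,0,0,0,0,0.0005,0,0,0,0,0,0,0.0005,0,0,0,0,0,0,0.0005,0,0,0],
)

```text
t: 11.1
tool_pos: [0.4564, -0.0103, 0.0699]
orientation: [-3.135, 0.198, 0.009]
force: [-2.8, 0.4, 7.2]
opening: -0.0
```

Call:
jog_arm(
  motion=[0,0,0,-0.01,0,0,0,0,0,0,-0.06,0,0,0,0,0,0,-0.16,0,0,0,0.6,0,0,-0.2,0,0,0,0.6,0,0,-0.2,0,0,0,0.6,0,0,-0.2,0,0,0],
)

```text
t: 11.7
tool_pos: [0.4571, -0.0104, 0.1697]
orientation: [-3.135, 0.198, 0.008]
force: [-0.9, 0.3, -1.4]
opening: 0.02
```

```bash
python3 - <<'E'
from meas import *
for n in("top","side"):
    c=read_camera(n);cv2.imwrite(f"pics/{n}1.png",cv2.cvtColor(c["frame"],cv2.COLOR_RGB2BGR))
go(.4243,-.0355,.115,-7.2)
E
```

```text
t 11.80 pos [ 0.4559 -0.0102  0.1681] shift [-0.0555  0.0581  0.1068] turn [-0.0002  0.0054 -0.0004] rows>= 2.0 F [-0.46 -0.37 -0.53]
```

View pics/top1.png

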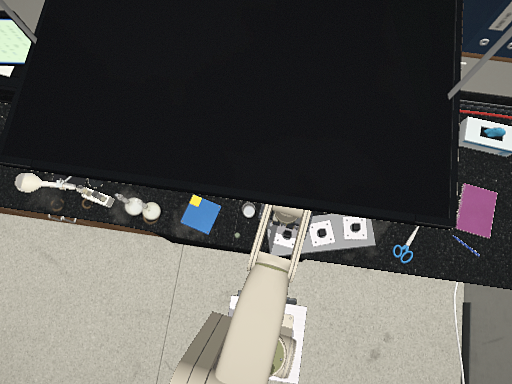

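View pics/side1.png

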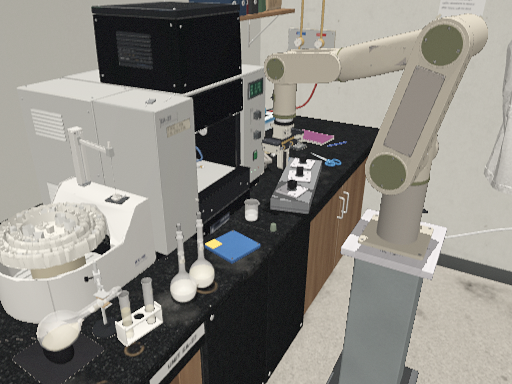

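In the top view cover 3 is still at about (286,235), partly under the wrist. The other covers are unchanged at (321,233) and (355,228). I'll grasp the knob now.

Call:
jog_arm(
  motion=[0.6,-0.0555,0.058,0,0,0.005,0,0.6,-0.0555,0.058,0.04,0,0.005,0,0.6,-0.0555,0.058,0.1,0,0.005,0,0.6,-0.0555,0.058,0.1,0,0.005,0,0.6,-0.0555,0.058,0.1,0,0.005,0],
)

```text
t: 12.3
tool_pos: [0.423, -0.0351, 0.1172]
orientation: [-3.134, 0.198, 0.007]
force: [-0.2, -0.4, 0.3]
opening: 0.0557
```

```bash
python3 - <<'E'
from meas import *
go(.4243,-.0355,.0765,-7.2)
E
```

```text
t 12.30 pos [ 0.423  -0.0351  0.1172] shift [0.0031 0.0004 0.0815] turn [-0.0004  0.0028 -0.0004] rows>= 1.0 F [-0.24 -0.4   0.29]
```

Call:
jog_arm(
  motion=[0.6,0.003,0,0.04,0,0.003,0,0.6,0.003,0,0.07,0,0.003,0,0.6,0.003,0,0.081,0,0.003,0,0.6,0.003,0,0.081,0,0.003,0,0.6,0.003,0,0.081,0,0.003,0],
)

```text
t: 12.8
tool_pos: [0.4251, -0.0354, 0.0779]
orientation: [-3.135, 0.198, -0.003]
force: [0.5, -0.8, 0.6]
opening: 0.0561
```

```bash
python3 - <<'E'
from meas import *
go(.4243,-.0355,.0765,-7.2)
E
```

```text
t 12.80 pos [ 0.4251 -0.0354  0.0779] shift [-0.0015  0.0004  0.0028] turn [-0.0003 -0.001  -0.0003] rows>= 1.0 F [ 0.47 -0.75  0.61]
```

Close on the knob.

Call:
jog_arm(
  motion=[0.2,-0.001,0,0.002,0,0,0,0.2,-0.001,0,0.002,0,0,0,0.2,-0.001,0,0.002,0,0,0,0.2,-0.001,0,0.002,0,0,0,0.2,-0.001,0,0.002,0,0,0,0.2,-0.001,0,0.002,0,0,0],
  grip_force=25,
)

```text
t: 13.4
tool_pos: [0.4248, -0.0354, 0.0772]
orientation: [-3.135, 0.198, -0.003]
force: [-0.8, 0.6, 2.3]
opening: 0.0276
```

```bash
python3 - <<'E'
from meas import *
go(.4243,-.0355,.0765,-7.2)
E
```

```text
t 13.40 pos [ 0.4248 -0.0354  0.0772] shift [-0.0009  0.0004  0.0013] turn [-0.0003 -0.0012 -0.0003] rows>= 1.0 F [-0.84  0.64  2.32]
```

Call:
jog_arm(
  motion=[0.2,0,0,-0.01,0,0,0,0.2,0,0,-0.04,0,0,0,0.2,0,0,-0.09,0,0,0,0.2,0,0,-0.14,0,0,0,0.2,0,0,-0.19,0,0,0,0.2,0,0,-0.2,0,0,0],
)

```text
t: 14.0
tool_pos: [0.4261, -0.0357, 0.1802]
orientation: [3.135, -0.198, 0.01]
force: [0.3, 0.0, -2.4]
opening: 0.0279
```

```bash
python3 - <<'E'
from meas import *
go(CR[0],CR[1],.17,CR[2])
print(read_state()["opening"])
E
```

```text
t 14.00 pos [ 0.4261 -0.0357  0.1802] shift [-0.0097 -0.7656  0.0204] turn [-0.0003 -0.0041  0.0853] rows>= 8.0 F [ 0.35  0.   -2.36]
0.027860832479211974
```

Call:
jog_arm(
  motion=[0.2,0,-0.04,0,0,0,0,0.2,0,-0.12,0,0,0,0.01,0.2,-0.001,-0.21,0,0,0,0.02,0.2,-0.002,-0.3,0,0,0,0.03,0.2,-0.004,-0.39,0,0,0,0.04,0.2,-0.006,-0.48,0,0,0,0.06,0.2,-0.008,-0.56,0,0,0,0.07,0.2,-0.009,-0.63,0,0,0,0.085],
)

```text
t: 14.8
tool_pos: [0.4603, 0.2793, 0.1785]
orientation: [3.114, -0.406, 0.008]
force: [0.7, -0.0, -2.4]
opening: 0.0278
```

```bash
python3 - <<'E'
from meas import *
go(CR[0],CR[1],.12,CR[2])
E
```

```text
t 14.80 pos [0.4603 0.2793 0.1785] shift [-0.0164 -0.1311  0.1169] turn [ 0.0001 -0.0031  0.0004] rows>= 2.0 F [ 0.67 -0.04 -2.4 ]
```

Call:
jog_arm(
  motion=[0.2,-0.007,-0.06,0.01,0,-0.003,0,0.2,-0.014,-0.11,0.05,0,-0.003,0,0.2,-0.0164,-0.131,0.1,0,-0.003,0,0.2,-0.0164,-0.131,0.15,0,-0.003,0,0.2,-0.0164,-0.131,0.2,0,-0.003,0,0.2,-0.0164,-0.131,0.22,0,-0.003,0,0.2,-0.0164,-0.131,0.22,0,-0.003,0],
)

```text
t: 15.5
tool_pos: [0.4678, 0.3433, 0.0655]
orientation: [3.112, -0.406, -0.006]
force: [-1.0, -0.8, -3.0]
opening: 0.0276
```

```bash
python3 - <<'E'
from meas import *
for n in("top","side"):
    c=read_camera(n);f=c["frame"];cv2.imwrite(f"pics/{n}2.png",cv2.cvtColor(f,cv2.COLOR_RGB2BGR))
    y,x=(170,140) if n=="top" else (180,160)
    z=f[y:y+90,x:x+120] if n=="top" else f[y:y+100,x:x+120]
    cv2.imwrite(f"pics/{n}2z.png",cv2.cvtColor(cv2.resize(z,None,fx=6,fy=6,interpolation=cv2.INTER_CUBIC)[:600],cv2.COLOR_RGB2BGR))
go(CR[0],CR[1],.0312,CR[2])
E
```

```text
t 15.60 pos [0.47   0.3446 0.0689] shift [-0.001   0.      0.0754] turn [ 0.     -0.0002  0.0003] rows>= 1.0 F [ 0.45 -0.25 -1.53]
```

View pics/top2z.png

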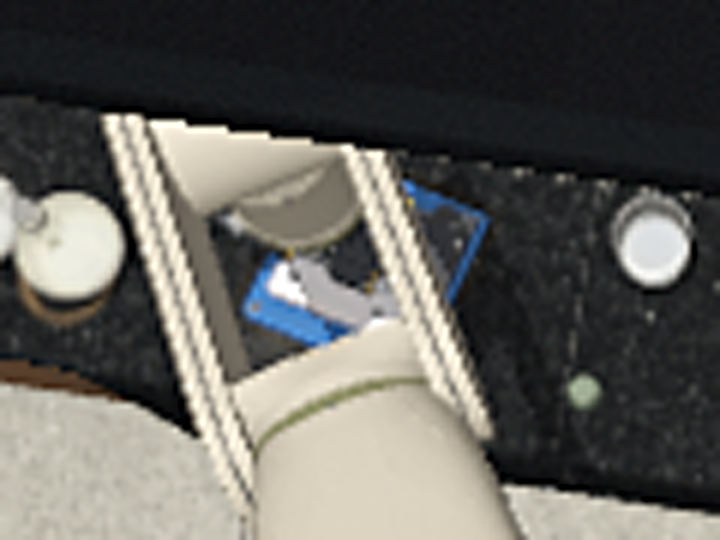

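View pics/side2z.png

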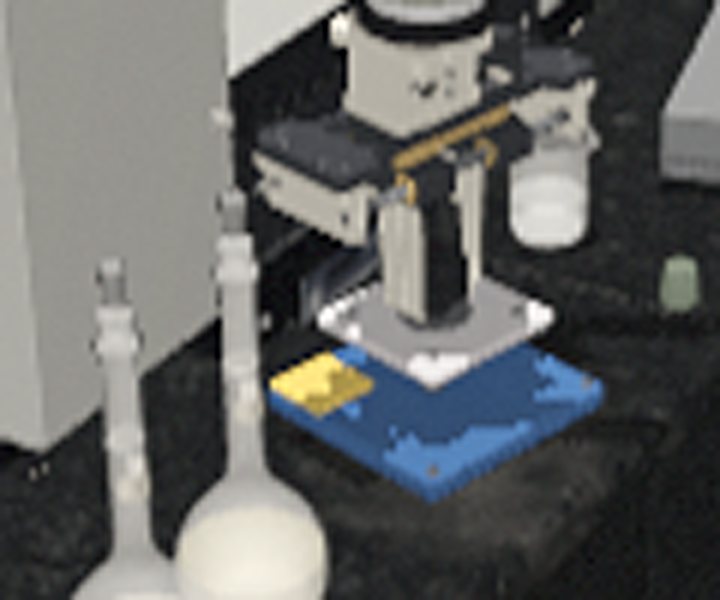

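The side view shows the cover hovering level and square over the cradle, with its left corner over the yellow pad at about (320,380) in the zoom. Lowering it now.

Call:
jog_arm(
  motion=[0.2,0,0,0.02,0,0,0,0.2,0,0,0.04,0,0,0,0.2,0,0,0.055,0,0,0,0.2,0,0,0.063,0,0,0,0.2,0,0,0.066,0,0,0,0.2,0,0,0.067,0,0,0,0.2,0,0,0.067,0,0,0],
)

```text
t: 16.3
tool_pos: [0.4701, 0.3447, 0.0356]
orientation: [-3.115, 0.407, -0.001]
force: [1.0, -0.2, -1.7]
opening: 0.0279
```

```bash
python3 - <<'E'
from meas import *
go(.47,CR[1],.0312,CR[2])
E
```

```text
t 16.30 pos [0.4701 0.3447 0.0356] shift [-0.0003  0.0001  0.0088] turn [-0.0002 -0.0004  0.0003] rows>= 1.0 F [ 1.   -0.18 -1.72]
```

Call:
jog_arm(
  motion=[0.2,0,0,0.002,0,0,0,0.2,0,0,0.004,0,0,0,0.2,0,0,0.006,0,0,0,0.2,0,0,0.0075,0,0,0,0.2,0,0,0.0085,0,0,0,0.2,0,0,0.009,0,0,0,0.2,0,0,0.009,0,0,0],
)

```text
t: 17.0
tool_pos: [0.4702, 0.3447, 0.0312]
orientation: [-3.115, 0.407, -0.001]
force: [0.3, -0.8, -1.7]
opening: 0.0279
```

Call:
jog_arm(
  motion=[0.2,0,0,0.0005,0,0,0,0.2,0,0,0.001,0,0,0,0.2,0,0,0.0015,0,0,0,0.2,0,0,0.0015,0,0,0],
)

```text
t: 17.4
tool_pos: [0.4703, 0.3448, 0.0312]
orientation: [-3.115, 0.406, -0.001]
force: [-2.8, -1.5, 5.6]
opening: 0.0277
```

Call:
jog_arm(
  motion=[0.2,0,0,0.0005,0,0,0,0.2,0,0,0,0,0,0,0.6,0,0,0,0,0,0,0.6,0,0,0,0,0,0,0.6,0,0,0,0,0,0,0.6,0,0,0,0,0,0],
)

```text
t: 18.0
tool_pos: [0.4704, 0.3448, 0.0312]
orientation: [-3.115, 0.406, -0.002]
force: [-0.0, 0.9, -0.4]
opening: 0.0537
```

Call:
jog_arm(
  motion=[0.6,0,0,0,0,0,0,0.6,0,0,-0.03,0,0,0,0.6,0,0,-0.1,0,0,0,0.6,0,0,-0.18,0,0,0,0.6,0,0,-0.26,0,0,0,0.6,0,0,-0.3,0,0,0,0.6,0,0,-0.3,0,0,0],
)

```text
t: 18.7
tool_pos: [0.4727, 0.3463, 0.1872]
orientation: [-3.109, 0.406, -0.013]
force: [-0.1, 0.6, 0.0]
opening: 0.0556
```

```bash
python3 - <<'E'
from meas import *
go(.33,.12,.2,CR[2])
E
```

```text
t 18.70 pos [0.4727 0.3463 0.1872] shift [-0.1595  0.5104 -0.0302] turn [-0.0045 -0.0046  0.0004] rows>= 6.0 F [-0.12  0.6   0.03]
```

Call:
jog_arm(
  motion=[0.6,0,0.05,-0.08,0,0,0,0.6,-0.01,0.14,-0.12,0,0,0,0.6,-0.02,0.23,-0.12,0,0,0,0.6,-0.02,0.32,-0.12,0,0,0,0.6,-0.03,0.41,-0.12,0,0,0,0.6,-0.04,0.5,-0.12,0,0,0,0.6,-0.04,0.59,-0.12,0,0,0,0.6,-0.04,0.62,-0.12,0,0,0],
)

```text
t: 19.5
tool_pos: [0.3718, 0.0488, 0.2441]
orientation: [-3.11, 0.409, -0.011]
force: [-0.3, -0.5, 0.8]
opening: 0.0561
```

```bash
python3 - <<'E'
from meas import *
for n in("top","side"):
    c=read_camera(n);f=c["frame"];cv2.imwrite(f"pics/{n}3.png",cv2.cvtColor(f,cv2.COLOR_RGB2BGR))
    y,x=(170,150) if n=="top" else (180,160)
    z=f[y:y+90,x:x+130] if n=="top" else f[y:y+100,x:x+120]
    cv2.imwrite(f"pics/{n}3z.png",cv2.cvtColor(cv2.resize(z,None,fx=6,fy=6,interpolation=cv2.INTER_CUBIC)[:600],cv2.COLOR_RGB2BGR))
    g=f.astype(float).min(2); ct=(201,214) if n=="top" else (233,243)
    try:
        r=subquad(g,185,ct,c,.0255,18);print(n,[np.round(v,1) for v in r])
        for k,C in enumerate([(354.3,227.9),(321,232.8)] if n=="top" else []):
            print([np.round(v,1) for v in subquad(g,195,C,c,.0715,18)[:2]])
    except Exception as e:print(n,e)
    sat=f.max(2).astype(float)-f.min(2);r=subquad(sat,75,ct,c,.014,30);print([np.round(v,1) for v in r])
E
```

```text
top [array([470. , 344.8]), np.float64(75.1), array([93.4, 93.7]), array([-0.2, -0.4,  0.2,  0.3]), array([436.7, 401.9]), array([503.3, 287.6])]
[array([ 494.5, -310.6]), np.float64(8.7)]
[array([ 452.5, -175.3]), np.float64(19.6)]
[array([468.6, 344. ]), np.float64(75.2), array([135.7, 135.4]), array([ 0.9,  0. , -0.2, -0. ]), array([420.5, 426.9]), array([516.8, 261.2])]
side [array([469.3, 347.3]), np.float64(74.7), array([97.2, 97.5]), array([ 0.1,  0.1, -0.1, -1. ]), array([435.2, 407.1]), array([503.5, 287.6])]
[array([468.9, 348.5]), np.float64(74.9), array([137.8, 145.3]), array([-0.4,  0.5, -0.1,  0.1]), array([416.8, 434. ]), array([521., 263.])]
```

View pics/top3z.png

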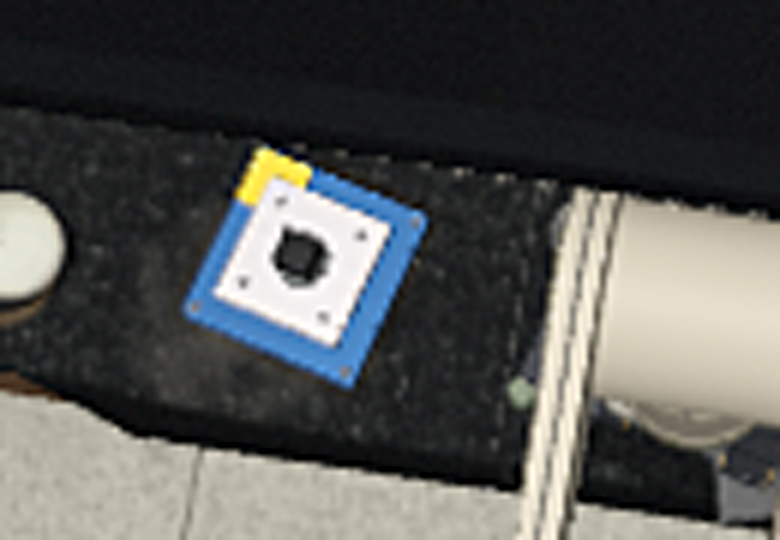

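View pics/side3z.png

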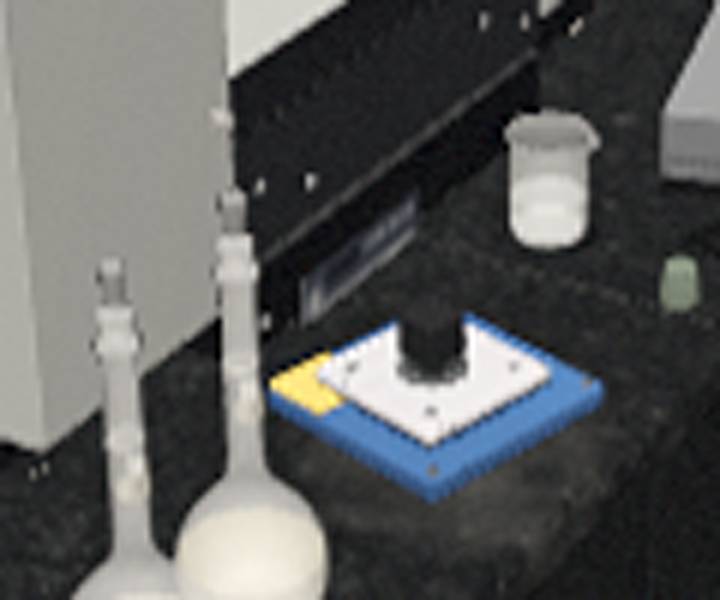

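The cover sits at (470.0, 344.8) mm and 75.1°, against about (469, 344.5) mm and 75.2° for the cradle. The two sound covers haven't moved and the robot is clear of everything, so I'm handing in.

```bash
python3 - <<'E'
from h import *
s=read_state();print(s["t"],s["tool_pos"].round(3),s["force"].round(1));print(close_job())
E
```

```text
19.6 [0.373 0.05  0.244] [-0.3  0.5  0.1]
the job is handed in; nothing more can be done
None
```

The warped cover is on the blue cradle with its short corner over the yellow pad. I handed the job in at 19.6 s; it reports no verdict.

**Finding it:** I pressed each of the two covers farther along the plate (y about -0.31 and -0.175) on two opposite sides. Neither gave, at forces up to about 11 N. The cover nearest the cradle (y about -0.035) held firm on its -x side. Near its (+x, +y) corner it sank 2.1 mm, from about 1 N. The highest force I read was 15 N, and I held it rocked down for about 1.5 s at roughly 7 N.

**Moving it:** I gripped it by the knob, turned it about 8° and carried it in front of the instrument. It touched down gently at 5.6 N, at exactly the height expected for sitting level.

**Last checks:**
- **Centring:** in the top view the cover is within about 1.5 mm and 0.1° of the cradle. My cradle estimates differ among themselves by about 1.5 mm.
- **Side view:** it read about 3 mm further along y for both the cover and the cradle, probably because it also sees their side faces.
- **Levelness:** I judged this only from the touchdown height and the pictures, and did not press the cover again on the cradle.
- **Everything else:** the two sound covers measured unmoved. The flasks, beaker and stopper look undisturbed in the final pictures. I never saw the amber bottle in either view, so I couldn't check it, and I did not check the cylinder again at the end. The gripper was clear, with wrist force near zero.

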